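Clear the crate timber off the optical table into the hanging bin and shut its lid

TASK

Clear the three bits of crate timber (the notched batten, the L-shaped chock and the plywood pad that has slid under the instrument riser) off the optical table into the bin hanging on its side, then lower the bin's lid until it is fully shut, without slamming it. Leave the optics mount and the handheld meter where they are.

Things in the scene. Friction and masses are not known exactly. Their poses are not given: they have to be found in the camera images.
- pad: Flat packing pad, 110 mm (its x) by 150 mm (its y), 28 mm thick: plywood topped with soft cork (friction about 1). 0.2 to 0.42 kg. It lies on the table (friction about 0.4) mostly under the riser's board, its front (-x) edge showing. Too wide to grasp; fingertips pressed on the cork with 15 to 25 N drag it along, lighter ones slip. Origin: centre of its underside.
- batten: Notched softwood batten, 120 mm long (its x), 45 mm wide, 41 mm high; over the last 40 mm at its +x end only 22 mm high. 0.08 to 0.15 kg. It lies loose on the table. Origin: centre of its underside.
- chock: L-shaped softwood chock: base 90 mm (its x) by 70 mm (its y), 22 mm thick, with an upright 24 mm thick and 64 mm high in all along its +x end. 0.07 to 0.14 kg. It stands on its base on the table. Origin: centre of its underside.
- bin: Grey plastic bin fixed to the left side of the table, its rim 4 mm below the table top: 380 mm (world x) by 220 mm (world y) outside, walls 4 mm, 180 mm deep. The table (top at z = 0) ends in a straight edge along x, 113 mm to the -y side of the bin's middle. Origin: centre of the bin's underside; axes as the world's.
- bin_mouth (a point): Centre of the bin's open mouth, at table-top height.
- lid_hinge (a point): Middle of the lid's hinge line, which runs along world x on the bin's outer (+y) rim.
- lid_edge (a point): Middle of the lid's free edge, on its outer face (the face that is on top when shut); 216 mm from the hinge line.
- lid (a joint): Angle of the bin's lid, a flat grey panel 380 by 216 mm, 6 mm thick: 0 = shut, level and about flush with the table top; 1.57 = upright; it starts open, near upright, at 1.4 to 1.85 (stop at 1.9). The stiff friction hinge holds it at any angle; moving it takes 2 to 4 N at the free edge.
- riser: Instrument riser, fixed: board 190 mm deep (its x) by 300 mm wide (its y), its underside 200 mm above the table, on 24 mm steel legs at the four corners, with an oscilloscope on top (218 to 396 mm up, 280 mm wide, its front 30 mm behind the board's front edge). Open in front and behind. Origin: on the table under the board's middle; its front looks to -x.
- riser_edge (a point): Middle of the lower front edge of the riser's board.
- mount: Black optics mount to be left alone: a post holder on a round base 72 mm across with a square lens cell on top, 130 mm high, 0.45 kg. Origin: centre of its underside.
- meter: Beige handheld optical power meter to be left alone: 150 mm (its x) by 85 by 36 mm, lying flat. Origin: centre of its underside.

How it is judged:
By the outcome, as a careful person would: the job done as asked, in the order asked, and still so for the second after the job is handed in, with the robot touching nothing.
It also fails if it takes over 72 s, if anything falls off the work surface, if the arm or the gripper's body presses on something with over 40 N, if the wrist force passes 120 N, or if a joint passes its speed limit or range.

ROBOT

A 6-joint arm with a two-finger parallel gripper is mounted at the origin on the work surface. World frame = base frame: x ahead of the robot, y to its left, z up, the work surface at z = 0. Lengths are in m, angles in degrees, forces in N, time in s.
With the tool pointing down it reaches from about 0.275 to 0.725 m from the base axis. Payload 5.6 kg.
Tool frame: the origin (TCP) lies at the very end of the fingers, on their centre line; the grasp point (between the pads) lies 19 mm behind it; y points along the fingers, x is the direction in which the jaws open and shut, and the axes are right-handed (so a half turn about y gives the same grasp; the last joint's range is limited). The gripper opens to 85 mm and grips with 20 to 120 N. Pads are 22 mm wide; open, the fingers measure 114 mm over their backs; the gripper's body (76 mm by 85 mm) begins 54 mm behind the grasp point. The pads swing forward as they close: fully open they stand 13 mm farther back than shut.
Start: joints at [88.327, 14.616, 6.199, 0, -81.583, -16.306], TCP at [0.17, 0.523, 0.231] pointing down, gripper open.
Joint ranges: [-168.99, 168.99], [-69.2, 112.95], [-62.41, 85.93], [-164.36, 98.24], [-168.68, -3.75], [-174.98, 174.98]. Speed limits (degrees/s): [147.25, 147.25, 180, 180, 180, 180].

INTERFACE

Orientations are given as a 3x3 rotation matrix whose columns are the frame's x, y, z axes.
In Python, from plant import arm gives the robot as it stands. The module is installed in compiled form; this text tells all that it offers.
- The arm moves only by the tool arm_command, never from a script. Its argument "commands" is a list of rows, each a list of 5 numbers: the shift along the world's x, y, z in units of 40 mm (1.0 is 40 mm), then the turn about the world's z in rad, then the opening, from 0 (shut) to 1 (fully open). In form: [[x, y, z, yaw, jaw], ...]. A call has 1 to 5 rows; each row shifts and turns the commanded pose from where the row before left it; what a row does not reach is not made up. A row lasts 1/8 s, in which the tool goes at most 62.5 mm and 10.7 degrees, less where a joint would pass 70% of its speed; a pose out of reach is approached as far as the arm can. A call is refused whole if a number of a shift passes 1 or a number of a turn 0.188, either way. A call with a gripper value outside its range is refused whole. The fingers move at their own pace and stop on an object; "squeeze" is the grip in N (left out, the last holds). Time passes only in rows, so rows that do not move let the fingers close. It gives the time, the measured TCP pose, the force and the opening at its end, in the units of the state.
- arm.get_obs(): the state, without advancing time (a new reading comes with each control period).
- arm.get_image(name): name is "scene" or "top" or "wrist"; returns a dict with "pixels" (384x512x3 uint8, red, green, blue), "fx", "fy", "cx", "cy" (pixels), "pose" (4x4, takes a point from camera to world coordinates). Camera axes: x right, y down, z forward; pixel columns grow to the right and rows downward; lengths in m; the calibration is good to about 2 mm. The wrist camera is an equidistant fisheye: a pixel r from the principal point sees the ray r / f radians off the axis. A picture is of the moment at which its call begins. There is no depth.
- arm.sign_off(): hands the job in, once; it reports no verdict.
Trained networks look in a picture, given as the dict that the camera call returned (one of the last four; its "shot" number tells which), for a name from the list of things; names that differ only in an ending like _2 or _b are one class to them, and where a whole thing is asked for, a point or a joint stands for the part that bears it (a point fixed in the world has none). Each returns a list of dicts, best first, with "score" (0 to 1); they miss things now and then, are a little off and sometimes report something else, mostly with a low value. They report only what shows in the picture. A call takes as long as a camera call.
- arm.silhouettes(picture, query): "mask" (384x512 bool, what is visible of it) and "rect" ([centre column, centre row, width, height] in pixels, round what is visible of it).
- arm.landmark_of(picture, query): "xy" ([column, row] in pixels: a listed point, or the origin of a listed thing).
The state is a dict: "time_s": time; "joint_positions": joint angles; "qvel": joint speeds; "effort": joint torques, N m; "tool_pos": TCP position; "orientation": TCP orientation; "contact_force": force on the tool from outside, world axes, zero at the start; "ft_torque": the same for the moment, N m; "gripper_width": finger opening in m.
Only numpy, scipy, OpenCV 4.12 (cv2) and the standard library are available. Lean on these libraries where they do the work, as an engineer would, in place of code of your own. Each camera call takes 0.05 s, during which the arm holds its last target. There are 200 camera calls.

## Working session

There is one attempt and no reset: what is moved stays moved. The work goes in short steps, Python scripts to look and compute and a tool call to move; the robot and the scene stay as the last step left them, time stands still between calls to the robot, and variables do not carry over. Pictures are saved under pics/ and viewed, about 8 in all and at most 12, crops included, and the job is handed in when it is done.

Besides the shell and the picture viewer there is one more tool, called as name(argument=value, ...), one argument or row to a line, values as JSON. arm_command: Moves the arm, as the interface text tells. Its arguments: {"type":"object","properties":{"commands":{"type":"array","items":{"type":"array","items":{"type":"number"}}},"squeeze":{"type":"number"}},"required":["commands"]}

```bash
mkdir -p pics
cat > h.py <<'E'
import numpy as np, cv2
from plant import arm
def ray(im,uv):
    P=np.array(im["pose"]); x=(uv[0]-im["cx"])/im["fx"]; y=(uv[1]-im["cy"])/im["fy"]
    if im.get("fish"):
        r=np.hypot(x,y); d=np.array([x/r*np.sin(r),y/r*np.sin(r),np.cos(r)]) if r>0 else np.array([0,0,1.])
    else: d=np.array([x,y,1.])
    return P[:3,3],P[:3,:3]@(d/np.linalg.norm(d))
def atz(im,uv,z):
    o,d=ray(im,uv); return o+d*(z-o[2])/d[2]
def tri(a):
    A=np.zeros((3,3));b=np.zeros(3)
    for im,uv in a:
        o,d=ray(im,uv);M=np.eye(3)-np.outer(d,d);A+=M;b+=M@o
    return np.linalg.solve(A,b)
def get(n):
    im=arm.get_image(n); im["fish"]=n=="wrist"; return im
def save(im,f): cv2.imwrite("pics/"+f,cv2.cvtColor(np.asarray(im["pixels"]),cv2.COLOR_RGB2BGR))
E
python3 - <<'E'
from h import *
np.set_printoptions(precision=4,suppress=True)
V={n:get(n) for n in("scene","top","wrist")}
for n in V: save(V[n],n+"0.png"); print(n,V[n]["fx"],V[n]["cx"],V[n]["cy"],np.array(V[n]["pose"]).round(3).tolist())
t=cv2.imread("pics/top0.png");s=cv2.imread("pics/scene0.png")
for q in "pad batten chock bin bin_mouth lid_hinge lid_edge riser riser_edge mount meter".split():
    L={}
    for n in V:
        l=arm.landmark_of(V[n],q)
        if l: L[n]=l[0]; print(q,n,np.round(l[0]["xy"],1),round(l[0]["score"],2), atz(V[n],l[0]["xy"],0))
    if len(L)>1: print("   tri",tri([(V[n],L[n]["xy"]) for n in L]))
for q in "pad batten chock lid mount meter".split():
    m=arm.silhouettes(V["top"],q)
    if m:
        r=cv2.minAreaRect(np.argwhere(m[0]["mask"])[:,::-1].astype(np.float32)); print(q,round(m[0]["score"],2),[atz(V["top"],p,0)[:2].round(3).tolist() for p in cv2.boxPoints(r)])
E
cd pics; python3 -c "
import cv2,numpy as np
a=[cv2.imread(x+'0.png') for x in('scene','top')]
cv2.imwrite('a.png',a[0]);
"
```

```text
scene 374.9993523577753 261.9599219439467 188.16314379478987 [[-0.959, -0.271, 0.084, 0.531], [-0.284, 0.912, -0.296, 0.191], [0.004, -0.308, -0.951, 1.146], [0.0, 0.0, 0.0, 1.0]]
top 430.574099254287 257.4385578194591 199.560308700929 [[-0.002, -0.984, 0.18, 0.358], [-1.0, 0.002, 0.0, -0.131], [-0.001, -0.18, -0.984, 1.437], [0.0, 0.0, 0.0, 1.0]]
wrist 297.3186396354542 249.7979712423294 191.14044075300427 [[-0.31, -0.902, -0.299, 0.246], [-0.951, 0.295, 0.097, 0.499], [0.001, 0.314, -0.949, 0.372], [0.0, 0.0, 0.0, 1.0]]
pad scene [257.  163.1] 0.87 [ 0.6724 -0.2449  0.    ]
pad top [292.4 179.6] 0.59 [ 0.6902 -0.2502  0.    ]
   tri [ 0.6802 -0.2466  0.0055]
batten scene [289.2 261. ] 0.69 [0.4874 0.0319 0.    ]
batten top [203.6 242.7] 0.57 [0.4755 0.0492 0.    ]
   tri [0.4806 0.0409 0.0374]
chock scene [307.3 177.3] 0.69 [ 0.5017 -0.2441  0.    ]
chock top [295.9 237. ] 0.68 [ 0.4937 -0.2586  0.    ]
   tri [ 0.4995 -0.2636 -0.0525]
bin scene [254.5 321.4] 0.78 [0.5381 0.2265 0.    ]
bin_mouth scene [253.9 319.3] 0.94 [0.5414 0.2216 0.    ]
bin_mouth top [149.4 223.4] 0.77 [ 0.5
[... 340 characters left out ...]
r scene [254.7 320.1] 0.2 [0.5385 0.223  0.    ]
riser_edge scene [262.7 145.2] 0.67 [ 0.6726 -0.3118  0.    ]
mount scene [204.9 246. ] 0.59 [0.7466 0.0616 0.    ]
mount top [204.9 163.6] 0.82 [0.7475 0.0502 0.    ]
   tri [ 0.7566  0.0561 -0.0415]
meter scene [353.3  89.7] 0.74 [ 0.4278 -0.6071  0.    ]
meter top [400.2 253.7] 0.96 [ 0.4375 -0.6033  0.    ]
   tri [ 0.4329 -0.5953  0.0194]
pad 0.89 [[0.703, -0.174], [0.703, -0.328], [0.626, -0.326], [0.626, -0.173]]
batten 0.93 [[0.451, 0.111], [0.541, 0.022], [0.504, -0.015], [0.415, 0.073]]
lid 0.74 [[0.348, 0.466], [0.79, 0.469], [0.781, 0.336], [0.34, 0.34]]
meter 0.93 [[0.363, -0.557], [0.517, -0.585], [0.504, -0.684], [0.35, -0.654]]
```

View pics/scene0.png

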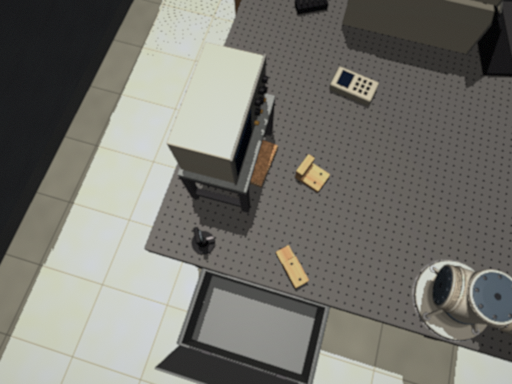

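View pics/top0.png

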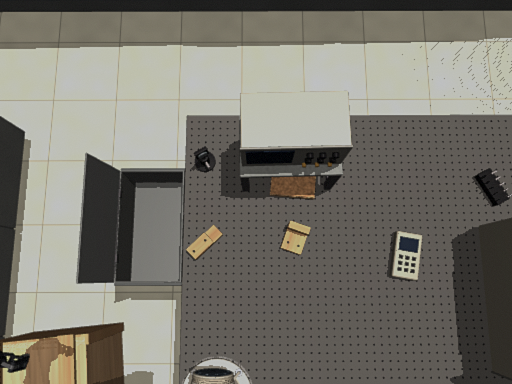

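The pictures show the batten (top 204,243) and the chock (296,238, upright on its upper side). The pad's front strip is at (292,187), the mount at (204,160) and the lid stands open at left. I'll move the wrist camera closer to measure.

arm_command(
  commands=[
    [0.35, -0.9, 0.2, 0, 1],
    [0.35, -0.9, 0.2, 0, 1],
    [0.35, -0.9, 0.2, 0, 1],
    [0.35, -0.9, 0.2, 0, 1],
    [0.35, -0.9, 0, 0, 1],
  ],
)

```text
time_s: 2.72
tool_pos: [0.2402, 0.3422, 0.2641]
orientation: [[-0.308, 0.001, 0.951], [-0.951, 0.002, -0.308], [-0.002, -1.0, 0.0]]
contact_force: [0.1, -0.2, 0.4]
gripper_width: 0.0851
```

arm_command(
  commands=[
    [0.3, -0.9, 0.2, 0, 1],
    [0.4, -0.9, 0.2, 0, 1],
    [0.4, -0.9, 0, 0, 1],
    [0.4, -0.9, 0, 0, 1],
    [0.4, -0.9, 0, 0, 1],
  ],
)

```text
time_s: 3.35
tool_pos: [0.316, 0.1619, 0.2796]
orientation: [[-0.308, 0.001, 0.951], [-0.951, 0.001, -0.308], [-0.001, -1.0, 0.0]]
contact_force: [1.4, 0.7, 0.3]
gripper_width: 0.0856
```

Run:
```python
from h import *
np.set_printoptions(precision=4,suppress=True)
o=arm.get_obs(); print(o["time_s"],o["tool_pos"],o["orientation"],o["contact_force"],o["joint_positions"])
V={n:get(n) for n in("scene","top","wrist")}
save(V["wrist"],"w1.png")
for q in "pad batten chock bin_mouth lid_hinge lid_edge riser_edge".split():
    for n in V:
        l=arm.landmark_of(V[n],q)
        m=arm.silhouettes(V[n],q) if q in("pad","batten","chock") else None
        if l: print(q,n,np.round(l[0]["xy"],1),round(l[0]["score"],2), atz(V[n],l[0]["xy"],0))
        if m:
            r=cv2.minAreaRect(np.argwhere(m[0]["mask"])[:,::-1].astype(np.float32)); print("  mask",n,round(m[0]["score"],2),[atz(V[n],p,0)[:2].round(3).tolist() for p in cv2.boxPoints(r)])
im=cv2.imread("pics/top0.png")[150:270,60:340];im=cv2.resize(im,None,fx=2.8,fy=2.8,interpolation=cv2.INTER_CUBIC)
w=cv2.resize(cv2.imread("pics/w1.png"),None,fx=1.3,fy=1.3)
cv2.imwrite("pics/c1.png",w)
```

```text
3.35 [0.316  0.1619 0.2796] [[-0.3083  0.0006  0.9513]
 [-0.9513  0.0007 -0.3083]
 [-0.0009 -1.      0.0004]] [1.3587 0.7125 0.3096] [ 52.9084  -8.9315 -11.9262   0.0035 -86.9513  19.1342]
pad scene [255.6 162.4] 0.81 [ 0.6775 -0.2459  0.    ]
  mask scene 0.88 [[0.68, -0.17], [0.679, -0.327], [0.626, -0.324], [0.629, -0.168]]
pad top [294.8 179.7] 0.98 [ 0.6899 -0.2584  0.    ]
  mask top 0.63 [[0.703, -0.174], [0.703, -0.328], [0.626, -0.326], [0.626, -0.173]]
batten scene [289.9 262.8] 0.73 [0.484  0.0365 0.    ]
  mask scene 0.76 [[0.541, 0.02], [0.504, -0.018], [0.417, 0.069], [0.453, 0.106]]
batten top [203.1 241.2] 0.75 [0.4804 0.051  0.    ]
  mask top 0.75 [[0.457, 0.108], [0.541, 0.018], [0.505, -0.016], [0.421, 0.074]]
batten wrist [295.7  23.5] 0.57 [0.4744 0.0426 0.    ]
  mask wrist 0.74 [[0.453, 0.105], [0.535, 0.023], [0.497, -0.013], [0.416, 0.071]]
chock scene [351.7  89.1] 0.67 [ 0.4337 -0.6078  0.    ]
  mask scene 0.73 [[0.556, -0.24], [0.521, -0.326], [0.431, -0.281], [0.467, -0.197]]
chock top [297.5 236.2] 0.85 [ 0.4964 -0.264   0.    ]
  mask top 0.68 [[0.459, -0.206], [0.55, -0.237], [0.526, -0.306], [0.436, -0.274]]
  mask wrist 0.92 [[0.474, -0.212], [0.47, -0.303], [0.435, -0.287], [0.441, -0.198]]
bin_mouth scene [255.5 321.9] 0.82 [0.5349 0.227  0.    ]
bin_mouth top [149.3 220.6] 0.7 [0.5501 0.2333 0.    ]
bin_mouth wrist [154.7  28.6] 0.69 [0.5359 0.2332 0.    ]
lid_hinge scene [239.6 362.1] 0.58 [0.5469 0.3409 0.    ]
lid_hinge top [118.5 221.5] 0.83 [0.5473 0.3367 0.    ]
lid_hinge wrist [92.  57.8] 0.86 [0.5386 0.3419 0.    ]
lid_edge top [ 82.4 214.5] 0.9 [0.5713 0.4598 0.    ]
riser_edge scene [262.7 147. ] 0.93 [ 0.6708 -0.3055  0.    ]
riser_edge top [291.8 180.7] 0.63 [ 0.6864 -0.2481  0.    ]
```

View pics/c1.png

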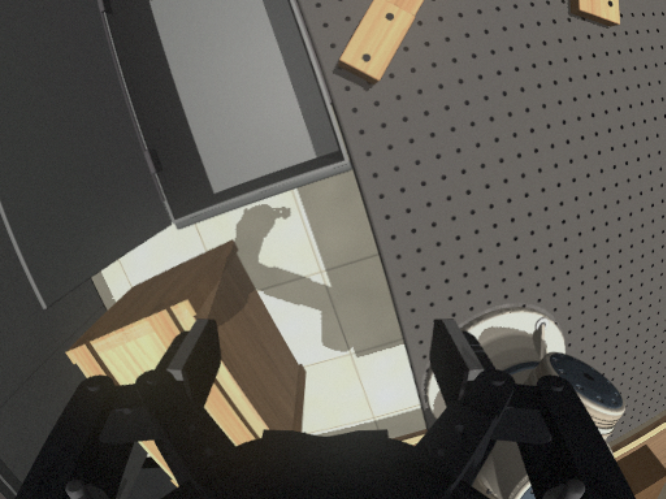

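arm_command(
  commands=[
    [0.775, -0.56, -0.9, -0.157, 1],
    [0.775, -0.56, -0.9, -0.157, 1],
    [0.775, -0.56, -0.9, -0.157, 1],
    [0.775, -0.56, -0.9, 0, 1],
    [0.775, -0.56, -0.9, 0, 1],
  ],
  squeeze=40,
)

```text
time_s: 5.62
tool_pos: [0.4719, 0.0502, 0.0982]
orientation: [[-0.707, 0.001, 0.707], [-0.707, 0.0, -0.707], [-0.0, -1.0, 0.0]]
contact_force: [0.8, 1.2, 0.3]
gripper_width: 0.0852
```

arm_command(
  commands=[
    [0, 0, -0.8, 0, 1],
    [0, 0, -0.8, 0, 1],
    [0, 0, -0.5, 0, 1],
    [0, 0, -0.25, 0, 1],
    [0, 0, 0, 0, 0],
  ],
)

```text
time_s: 6.25
tool_pos: [0.4707, 0.0511, 0.0051]
orientation: [[-0.707, -0.001, 0.708], [-0.708, -0.0, -0.707], [0.001, -1.0, -0.0]]
contact_force: [0.0, 0.3, 0.2]
gripper_width: 0.0698
```

arm_command(
  commands=[
    [0, 0, 0, 0, 0],
    [0, 0, 0, 0, 0],
    [0, 0, 0, 0, 0],
    [0, 0, 0, 0, 0],
  ],
)

```text
time_s: 6.75
tool_pos: [0.4717, 0.0516, 0.0063]
orientation: [[-0.706, 0.002, 0.708], [-0.708, 0.001, -0.706], [-0.002, -1.0, 0.001]]
contact_force: [-1.6, 1.5, 6.1]
gripper_width: 0.0447
```

arm_command(
  commands=[
    [0, 0, 0.8, 0, 0],
    [0, 0, 0.8, 0, 0],
    [-0.2, 0.87, 0, -0.157, 0],
    [-0.2, 0.87, 0, -0.157, 0],
    [-0.2, 0.87, 0, -0.157, 0],
  ],
)

```text
time_s: 7.38
tool_pos: [0.4461, 0.1564, 0.0692]
orientation: [[-0.953, -0.0, 0.304], [-0.304, 0.0, -0.953], [0.0, -1.0, -0.0]]
contact_force: [0.6, -0.7, -0.7]
gripper_width: 0.0445
```

arm_command(
  commands=[
    [-0.2, 0.87, 0, -0.157, 0],
    [-0.2, 0.87, 0, -0.157, 0],
    [0, 0, -0.9, 0, 0],
    [0, 0, -0.9, 0, 0],
    [0, 0, -0.9, 0, 0],
  ],
)

```text
time_s: 8.0
tool_pos: [0.4304, 0.2252, -0.0398]
orientation: [[-1.0, -0.0, 0.001], [-0.001, 0.0, -1.0], [0.0, -1.0, -0.0]]
contact_force: [0.7, 0.5, -1.0]
gripper_width: 0.0445
```

arm_command(
  commands=[
    [0, 0, -0.9, 0, 0],
    [0, 0, 0, 0, 0.8],
    [0, 0, 0, 0, 0.8],
    [0, 0, 0, 0, 0.8],
  ],
)

```text
time_s: 8.5
tool_pos: [0.4318, 0.2261, -0.0731]
orientation: [[-1.0, 0.002, 0.001], [-0.001, 0.002, -1.0], [-0.002, -1.0, -0.002]]
contact_force: [0.3, -0.3, 0.3]
gripper_width: 0.0686
```

arm_command(
  commands=[
    [0, 0, 0.95, 0, 0.8],
    [0, 0, 0.95, 0, 0.8],
    [0, 0, 0.95, 0, 0.8],
    [0, -0.2, 0.95, 0, 0.8],
    [0, -0.5, 0.9, 0, 1],
  ],
)

```text
time_s: 9.12
tool_pos: [0.431, 0.1974, 0.1161]
orientation: [[-1.0, 0.002, 0.002], [-0.002, 0.002, -1.0], [-0.002, -1.0, -0.002]]
contact_force: [0.1, 0.2, 0.1]
gripper_width: 0.0836
```

arm_command(
  commands=[
    [0.2, -0.98, 0.5, -0.11, 1],
    [0.2, -0.98, 0.5, -0.11, 1],
    [0.2, -0.98, 0.5, -0.11, 1],
    [0.2, -0.98, 0.4, 0, 1],
    [0.2, -0.98, 0, 0, 1],
  ],
)

```text
time_s: 9.75
tool_pos: [0.4717, -0.0, 0.1922]
orientation: [[-0.946, 0.005, -0.323], [0.323, 0.001, -0.946], [-0.005, -1.0, -0.003]]
contact_force: [0.6, 0.5, 0.2]
gripper_width: 0.0853
```

arm_command(
  commands=[
    [0.2, -0.98, 0, 0, 1],
    [0.2, -0.98, 0, 0, 1],
    [0.2, -0.98, 0, 0, 1],
    [0, -0.98, 0, 0, 1],
    [0, -0.98, 0, 0, 1],
  ],
)

```text
time_s: 10.38
tool_pos: [0.4946, -0.1962, 0.1907]
orientation: [[-0.946, 0.002, -0.323], [0.323, -0.0, -0.946], [-0.002, -1.0, -0.001]]
contact_force: [-0.8, 0.7, -0.0]
gripper_width: 0.0855
```

Run:
```python
from h import *
np.set_printoptions(precision=4,suppress=True)
o=arm.get_obs(); print(o["time_s"],o["tool_pos"])
V={n:get(n) for n in("top","wrist","scene")}
import pickle; pickle.dump(V,open("v2.pkl","wb"))
for n in V: save(V[n],n+"2.png")
for n in("top","wrist"):
  m=arm.silhouettes(V[n],"chock"); l=arm.landmark_of(V[n],"chock")
  if l: print(l[0]["xy"],atz(V[n],l[0]["xy"],0))
  if m:
    r=cv2.minAreaRect(np.argwhere(m[0]["mask"])[:,::-1].astype(np.float32)); print(r,m[0]["score"],[atz(V[n],p,0)[:2].round(3).tolist() for p in cv2.boxPoints(r)])
a=cv2.imread("pics/wrist2.png")
cv2.imwrite("pics/c2.png",cv2.resize(a,None,fx=1.5,fy=1.5))
```

```text
10.375 [ 0.4946 -0.1962  0.1907]
[293.1, 236.4] [ 0.4957 -0.2493  0.    ]
((295.87213134765625, 238.006591796875), (19.01026153564453, 28.85895347595215), 23.629377365112305) 0.65 [[0.459, -0.21], [0.548, -0.25], [0.522, -0.308], [0.434, -0.267]]
[236.9, 119.7] [ 0.4899 -0.2548  0.    ]
((235.0, 127.0), (74.0, 94.0), 90.0) 0.96 [[0.53, -0.306], [0.432, -0.27], [0.458, -0.19], [0.561, -0.226]]
```

View pics/c2.png

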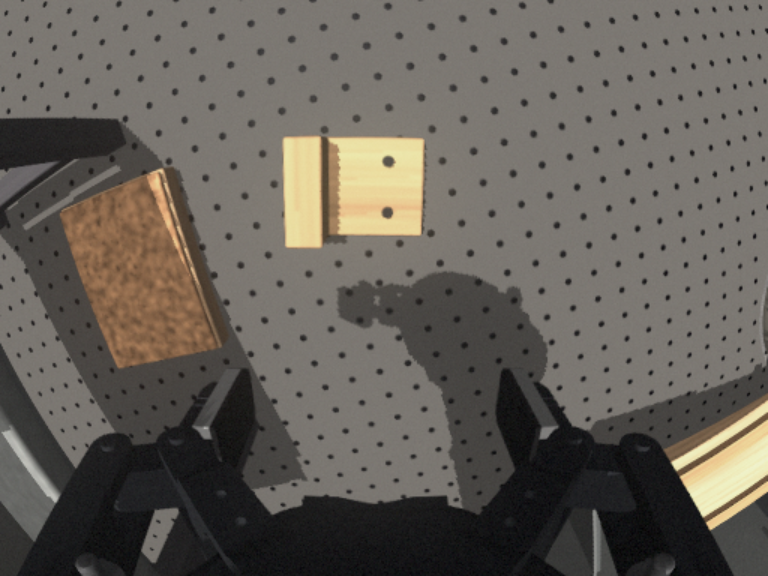

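The wrist view shows the chock aligned with the jaws, its upright's top centred at (303,192) in the crop. The whole pad shows under the board, with front corners near (165,168) and (222,348).

Run:
```python
from h import *
import pickle
np.set_printoptions(precision=4,suppress=True)
V=pickle.load(open("v2.pkl","rb"));w=V["wrist"]
f=lambda u,v,z:print((u,v),atz(w,(u/1.5,v/1.5),z))
f(303,192,.064); f(303,137,.064); f(303,247,.064)
print("base end");f(424,139,.022);f(421,235,.022)
print("pad top corners")
for p in((150,173),(212,350),(118,367),(62,212)): f(*p,.028)
print("pad bottom front");f(165,169,0);f(221,347,0)
t=V["top"]
print("board edge in top view, row 172-176, z .2");print(atz(t,(292,176),.2),atz(t,(292,173),.218))
print(V["scene"]["cx"])
for q in["riser_edge"]:
  pass
```

```text
(303, 192) [ 0.518  -0.2623  0.064 ]
(303, 137) [ 0.5064 -0.2938  0.064 ]
(303, 247) [ 0.5304 -0.2302  0.064 ]
base end
(424, 139) [ 0.4344 -0.2678  0.022 ]
(421, 235) [ 0.4574 -0.2039  0.022 ]
pad top corners
(150, 173) [ 0.6285 -0.3173  0.028 ]
(212, 350) [ 0.6407 -0.1718  0.028 ]
(118, 367) [ 0.739  -0.1831  0.028 ]
(62, 212) [ 0.7226 -0.3248  0.028 ]
pad bottom front
(165, 169) [ 0.6291 -0.3186  0.    ]
(221, 347) [ 0.6471 -0.1625  0.    ]
board edge in top view, row 172-176, z .2
[ 0.6549 -0.2326  0.2   ] [ 0.6596 -0.2312  0.218 ]
261.9599219439467
```

arm_command(
  commands=[
    [0.29, -0.82, -0.6, 0, 1],
    [0.29, -0.83, -0.6, 0, 1],
    [0, 0, -0.9, 0, 1],
    [0, 0, -0.9, 0, 1],
    [0, 0, -0.7, 0, 1],
  ],
)

```text
time_s: 11.35
tool_pos: [0.5177, -0.2598, 0.04]
orientation: [[-0.947, -0.001, -0.322], [0.322, 0.0, -0.947], [0.001, -1.0, -0.0]]
contact_force: [-0.3, 0.6, 0.5]
gripper_width: 0.0854
```

arm_command(
  commands=[
    [0, 0, -0.37, 0, 1],
    [0, 0, 0, 0, 0],
    [0, 0, 0, 0, 0],
    [0, 0, 0, 0, 0],
    [0, 0, 0, 0, 0],
  ],
)

```text
time_s: 11.98
tool_pos: [0.5188, -0.2611, 0.0277]
orientation: [[-0.946, 0.002, -0.323], [0.323, -0.001, -0.946], [-0.002, -1.0, -0.0]]
contact_force: [-0.3, 1.5, 3.6]
gripper_width: 0.0236
```

arm_command(
  commands=[
    [0, 0, 0, 0, 0],
    [0, 0, 0, 0, 0],
    [0, 0, 0, 0, 0],
  ],
)

```text
time_s: 12.35
tool_pos: [0.5188, -0.2611, 0.0277]
orientation: [[-0.946, 0.002, -0.323], [0.323, -0.001, -0.946], [-0.002, -1.0, 0.0]]
contact_force: [0.5, 1.7, 4.9]
gripper_width: 0.0234
```

arm_command(
  commands=[
    [0, 0, 0.8, 0, 0],
    [0, 0, 0.9, 0, 0],
    [0, 0.3, 0.9, 0, 0],
    [0.1, 0.93, 0, 0, 0],
    [0.1, 0.93, 0, 0, 0],
  ],
)

```text
time_s: 12.98
tool_pos: [0.5257, -0.1736, 0.1305]
orientation: [[-0.946, 0.0, -0.324], [0.324, 0.001, -0.946], [0.0, -1.0, -0.001]]
contact_force: [0.0, -0.0, -1.3]
gripper_width: 0.0237
```

arm_command(
  commands=[
    [0.1, 0.93, 0, 0, 0],
    [0.1, 0.93, 0, 0, 0],
    [0.1, 0.93, 0, 0, 0],
    [0.1, 0.93, 0, 0, 0],
    [0.2, 0.93, 0, 0, 0],
  ],
)

```text
time_s: 13.6
tool_pos: [0.5494, 0.0127, 0.1301]
orientation: [[-0.946, -0.001, -0.323], [0.323, 0.0, -0.946], [0.001, -1.0, 0.0]]
contact_force: [0.2, 0.1, -1.5]
gripper_width: 0.0236
```

arm_command(
  commands=[
    [0.4, 0.93, 0, 0, 0],
    [0.4, 0.93, 0, 0, 0],
    [0.4, 0.93, 0, 0, 0],
    [0.4, 0.93, 0, 0, 0],
    [0.3, 0.93, 0, 0, 0],
  ],
)

```text
time_s: 14.22
tool_pos: [0.626, 0.1986, 0.1297]
orientation: [[-0.946, -0.001, -0.323], [0.323, -0.0, -0.946], [0.001, -1.0, 0.001]]
contact_force: [0.2, -0.8, -1.0]
gripper_width: 0.0236
```

arm_command(
  commands=[
    [0, 0.6, -0.9, 0, 0],
    [0, 0, -0.9, 0, 0],
    [0, 0, -0.9, 0, 0],
    [0, 0, -0.9, 0, 0],
    [0, 0, -0.9, 0, 0],
  ],
)

```text
time_s: 14.85
tool_pos: [0.6254, 0.2213, -0.0512]
orientation: [[-0.946, -0.001, -0.323], [0.323, -0.0, -0.946], [0.001, -1.0, 0.001]]
contact_force: [-0.2, -0.6, -2.4]
gripper_width: 0.0234
```

arm_command(
  commands=[
    [0, 0, -0.4, 0, 0],
    [0, 0, 0, 0, 0.9],
    [0, 0, 0, 0, 0.9],
    [0, 0, 0, 0, 0.9],
    [0, 0, 0.9, 0, 0.9],
  ],
)

```text
time_s: 15.48
tool_pos: [0.6242, 0.2207, -0.031]
orientation: [[-0.946, -0.004, -0.324], [0.324, -0.002, -0.946], [0.004, -1.0, 0.003]]
contact_force: [1.0, 0.1, 0.8]
gripper_width: 0.0769
```

arm_command(
  commands=[
    [0, 0, 0.95, 0, 0.9],
    [0, 0, 0.95, 0, 0.9],
    [-0.2, -0.2, 0.95, 0, 0.9],
    [-0.4, -0.6, 0.95, 0, 0.9],
    [-0.5, -0.95, 0.8, 0, 1],
  ],
)

```text
time_s: 16.1
tool_pos: [0.5821, 0.1516, 0.1572]
orientation: [[-0.947, 0.003, -0.322], [0.322, 0.001, -0.947], [-0.002, -1.0, -0.002]]
contact_force: [0.9, -0.5, 0.7]
gripper_width: 0.0856
```

arm_command(
  commands=[
    [-0.5, -0.95, 0, 0.11, 1],
    [-0.3, -0.95, 0, 0.11, 1],
    [0, -0.95, 0, 0.11, 1],
    [0, -0.95, 0, 0, 1],
    [0, -0.95, 0, 0, 1],
  ],
)

```text
time_s: 16.73
tool_pos: [0.55, -0.0396, 0.1559]
orientation: [[-1.0, 0.002, 0.001], [-0.001, 0.0, -1.0], [-0.002, -1.0, -0.0]]
contact_force: [0.8, 0.0, -0.0]
gripper_width: 0.0854
```

arm_command(
  commands=[
    [0, -0.95, 0, 0, 1],
    [0, -0.95, 0, 0, 1],
    [0, -0.95, 0, 0, 1],
    [0, -0.95, 0, 0, 1],
    [0, -0.95, 0, 0, 1],
  ],
)

```text
time_s: 17.35
tool_pos: [0.55, -0.2297, 0.1558]
orientation: [[-1.0, 0.002, 0.001], [-0.001, -0.0, -1.0], [-0.002, -1.0, 0.0]]
contact_force: [-0.8, 1.0, 0.5]
gripper_width: 0.0853
```

Run:
```python
from h import *
np.set_printoptions(precision=4,suppress=True)
o=arm.get_obs(); print(o["time_s"],o["tool_pos"],o["contact_force"])
V={n:get(n) for n in("scene","wrist","top")}
import pickle; pickle.dump(V,open("v3.pkl","wb"))
for n in V: save(V[n],n+"3.png")
a=cv2.imread("pics/wrist3.png"); b=cv2.imread("pics/scene3.png")
cv2.imwrite("pics/c3.png",np.hstack([cv2.resize(a,(400,300)),cv2.resize(b,(400,300))]))
```

```text
17.35 [ 0.55   -0.2297  0.1558] [-0.7702  1.0031  0.4928]
```

View pics/c3.png

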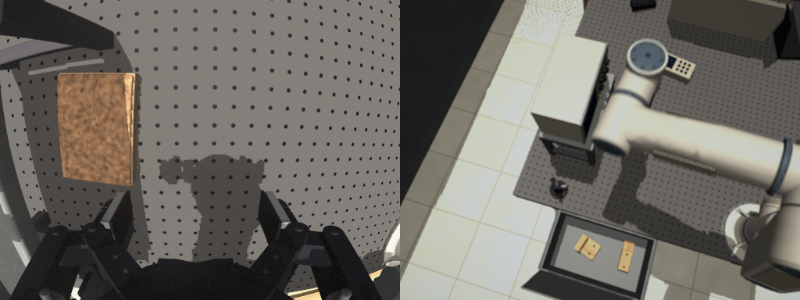

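The wrist crop shows the pad with its front edge clear ahead of the finger, and the scene crop shows batten and chock in the bin. I'll check how close the wrist link is to the riser in the top view.

Run:
```python
from h import *
import pickle
np.set_printoptions(precision=4,suppress=True)
V=pickle.load(open("v3.pkl","rb"))
a=cv2.imread("pics/top3.png")[80:260,190:430]; b=cv2.imread("pics/scene3.png")[20:220,120:380]
cv2.imwrite("pics/c4.png",np.vstack([cv2.resize(a,(400,300),interpolation=2),cv2.resize(b,(400,300),interpolation=2)]).reshape(600,400,3))
w=V["wrist"]
for p in((133,75),(131,184),(61,178),(58,74)): print(atz(w,(p[0]*1.28,p[1]*1.28),.028))
l=arm.landmark_of(V["scene"],"riser_edge"); print(l[:1] and atz(V["scene"],l[0]["xy"],.2))
```

```text
[ 0.6217 -0.3157  0.028 ]
[ 0.6349 -0.1757  0.028 ]
[ 0.7447 -0.1807  0.028 ]
[ 0.7255 -0.3266  0.028 ]
[0.7128 0.0823 0.2   ]
```

View pics/c4.png

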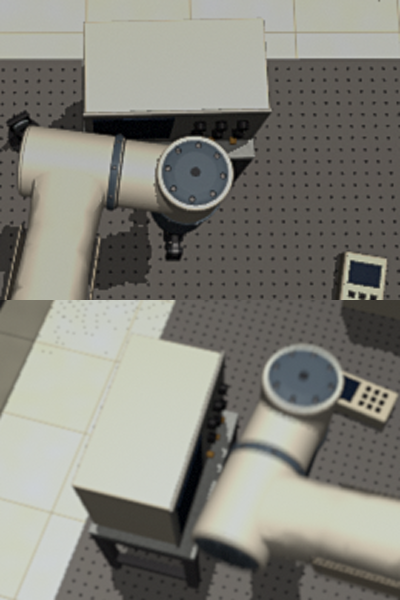

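Clearance to the board looks like about 10–15 mm with the tool at x ≈ 0.592. I'll go down in front of the pad, then forward, and press with the forward open finger.

arm_command(
  commands=[
    [0, -0.2, -0.8, 0, 1],
    [0, -0.2, -0.9, 0, 1],
    [0, 0, -0.8, 0, 1],
    [0.5, 0, 0, 0, 1],
    [0.55, 0, 0, 0, 1],
  ],
)

```text
time_s: 18.18
tool_pos: [0.5925, -0.2433, 0.0549]
orientation: [[-1.0, 0.0, 0.002], [-0.002, -0.0, -1.0], [-0.0, -1.0, 0.0]]
contact_force: [0.2, -0.2, 0.7]
gripper_width: 0.0855
```

arm_command(
  commands=[
    [0, 0, -0.3, 0, 1],
    [0, 0, -0.3, 0, 1],
    [0, 0, -0.2, 0, 1],
    [0, 0, 0, 0, 1],
  ],
)

```text
time_s: 18.68
tool_pos: [0.5909, -0.2443, 0.0216]
orientation: [[-1.0, -0.002, 0.001], [-0.001, 0.0, -1.0], [0.002, -1.0, -0.0]]
contact_force: [0.1, -0.6, 0.5]
gripper_width: 0.0856
```

arm_command(
  commands=[
    [0, 0, -0.12, 0, 1],
    [0, 0, -0.1, 0, 1],
  ],
)

```text
time_s: 18.92
tool_pos: [0.5923, -0.2447, 0.0146]
orientation: [[-1.0, 0.001, 0.001], [-0.001, -0.001, -1.0], [-0.001, -1.0, 0.001]]
contact_force: [-9.8, 5.3, 22.6]
gripper_width: 0.0852
```

arm_command(
  commands=[
    [-0.2, 0, 0, 0, 1],
    [-0.3, 0, 0, 0, 1],
    [-0.4, 0, 0, 0, 1],
  ],
)

```text
time_s: 19.3
tool_pos: [0.5543, -0.2442, 0.0131]
orientation: [[-1.0, -0.002, 0.001], [-0.001, 0.001, -1.0], [0.002, -1.0, -0.001]]
contact_force: [-0.9, 0.3, -0.3]
gripper_width: 0.0854
```

Run:
```python
from h import *
t=get("wrist")
m=arm.silhouettes(t,"pad")
if m:
    r=cv2.minAreaRect(np.argwhere(m[0]["mask"])[:,::-1].astype(np.float32)); print(m[0]["score"],[atz(t,p,.028)[:2].round(3).tolist() for p in cv2.boxPoints(r)])
```

```text
0.89 [[0.785, -0.134], [0.691, -0.329], [0.605, -0.32], [0.629, -0.178]]
```

Run:
```python
from h import *
w=get("wrist"); save(w,"w5.png")
a=cv2.imread("pics/w5.png")[60:384,0:400]; cv2.imwrite("pics/c5.png",cv2.resize(a,None,fx=1.8,fy=1.8,interpolation=2))
```

```text
(no output)
```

View pics/c5.png

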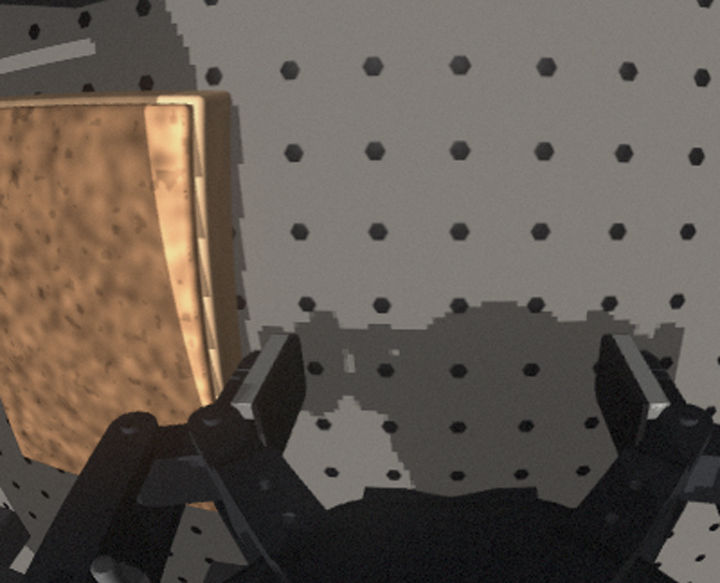

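The finger slid off the front edge: it now stands at crop (265,380), just in front of the pad, whose front top edge runs (192,105)–(212,400).

Run:
```python
from h import *
np.set_printoptions(precision=4,suppress=True)
w=get("wrist"); print(arm.get_obs()["time_s"],arm.get_obs()["tool_pos"])
f=lambda u,v,z:print((u,v),atz(w,(u/1.8,v/1.8+60),z))
f(192,105,.028);f(212,400,.028);f(232,95,0);f(245,345,0)
print("finger tip left inner/outer");f(298,338,.026);f(248,410,.04);f(290,335,.026)
```

```text
19.5 [ 0.5551 -0.2445  0.0135]
(192, 105) [ 0.6194 -0.3172  0.028 ]
(212, 400) [ 0.6282 -0.2279  0.028 ]
(232, 95) [ 0.6196 -0.3177  0.    ]
(245, 345) [ 0.6257 -0.2324  0.    ]
finger tip left inner/outer
(298, 338) [ 0.5968 -0.2509  0.026 ]
(248, 410) [ 0.6104 -0.2346  0.04  ]
(290, 335) [ 0.5991 -0.2518  0.026 ]
```

arm_command(
  commands=[
    [0, 0, 0.8, 0, 1],
    [0.55, 0, 0, 0, 1],
    [0.5, 0, 0, 0, 1],
    [0, 0, -0.7, 0, 1],
    [0, 0, -0.1, 0, 1],
  ],
)

```text
time_s: 20.12
tool_pos: [0.5997, -0.2446, 0.0146]
orientation: [[-1.0, 0.003, 0.002], [-0.002, -0.001, -1.0], [-0.003, -1.0, 0.001]]
contact_force: [-5.4, 5.2, 19.5]
gripper_width: 0.0854
```

arm_command(
  commands=[
    [0, 0, -0.05, 0, 1],
  ],
)

```text
time_s: 20.25
tool_pos: [0.5997, -0.2446, 0.0146]
orientation: [[-1.0, 0.004, 0.003], [-0.003, -0.002, -1.0], [-0.004, -1.0, 0.002]]
contact_force: [-6.7, 5.6, 21.7]
gripper_width: 0.0855
```

arm_command(
  commands=[
    [-0.1, 0, 0, 0, 1],
    [-0.1, 0, 0, 0, 1],
  ],
)

```text
time_s: 20.5
tool_pos: [0.594, -0.2451, 0.0145]
orientation: [[-1.0, 0.009, 0.002], [-0.002, -0.003, -1.0], [-0.009, -1.0, 0.003]]
contact_force: [4.0, -1.0, 6.9]
gripper_width: 0.0855
```

arm_command(
  commands=[
    [-0.1, 0, 0, 0, 1],
    [-0.1, 0, 0, 0, 1],
  ],
)

```text
time_s: 20.75
tool_pos: [0.586, -0.2453, 0.0145]
orientation: [[-1.0, 0.009, 0.002], [-0.002, -0.003, -1.0], [-0.009, -1.0, 0.003]]
contact_force: [4.8, 0.0, 6.7]
gripper_width: 0.0852
```

arm_command(
  commands=[
    [0, 0, -0.1, 0, 1],
  ],
)

```text
time_s: 20.88
tool_pos: [0.5859, -0.2455, 0.0141]
orientation: [[-1.0, 0.009, 0.004], [-0.004, -0.004, -1.0], [-0.009, -1.0, 0.004]]
contact_force: [-14.2, 9.7, 43.6]
gripper_width: 0.0856
```

arm_command(
  commands=[
    [-0.1, 0, -0.05, 0, 1],
    [-0.1, 0, 0, 0, 1],
  ],
)

```text
time_s: 21.12
tool_pos: [0.5842, -0.246, 0.0137]
orientation: [[-1.0, 0.023, 0.005], [-0.005, -0.006, -1.0], [-0.023, -1.0, 0.006]]
contact_force: [9.3, 1.2, 19.0]
gripper_width: 0.0856
```

arm_command(
  commands=[
    [-0.15, 0, 0, 0, 1],
    [-0.2, 0, 0, 0, 1],
    [-0.2, 0, 0, 0, 1],
  ],
)

```text
time_s: 21.5
tool_pos: [0.5628, -0.247, 0.0136]
orientation: [[-1.0, 0.024, 0.005], [-0.005, -0.007, -1.0], [-0.024, -1.0, 0.008]]
contact_force: [8.4, -0.8, 18.6]
gripper_width: 0.0853
```

Run:
```python
from h import *
np.set_printoptions(precision=4,suppress=True)
w=get("wrist"); o=arm.get_obs(); print(o["time_s"],o["tool_pos"],o["contact_force"])
save(w,"w6.png")
m=arm.silhouettes(w,"pad")[0]["mask"]
# front top-ish edge: rightmost mask column at rows above finger
for r in range(110,220,20):
    c=np.where(m[r])[0]
    if len(c): print(r,c.max(),atz(w,(c.max(),r),.0)[:2])
```

```text
21.55 [ 0.5619 -0.2469  0.0137] [ 8.3298 -0.04   19.925 ]
110 211 [ 0.5833 -0.3195]
130 210 [ 0.584  -0.3089]
150 210 [ 0.5842 -0.2981]
170 208 [ 0.5857 -0.287 ]
190 208 [ 0.5861 -0.2755]
210 208 [ 0.5866 -0.2635]
```

arm_command(
  commands=[
    [-0.25, 0, 0, 0, 1],
    [-0.25, 0, 0, 0, 1],
    [-0.25, 0, 0, 0, 1],
    [-0.25, 0, 0, 0, 1],
    [-0.25, 0, 0, 0, 1],
  ],
)

```text
time_s: 22.22
tool_pos: [0.5136, -0.2474, 0.0135]
orientation: [[-1.0, 0.025, 0.005], [-0.005, -0.008, -1.0], [-0.025, -1.0, 0.008]]
contact_force: [9.8, -0.2, 22.2]
gripper_width: 0.0853
```

arm_command(
  commands=[
    [-0.3, 0, 0, 0, 1],
    [-0.3, 0, 0, 0, 1],
    [-0.3, 0, 0, 0, 1],
    [-0.3, 0, 0, 0, 1],
    [-0.3, 0, 0, 0, 1],
  ],
)

```text
time_s: 22.85
tool_pos: [0.4547, -0.2479, 0.0135]
orientation: [[-1.0, 0.026, 0.005], [-0.006, -0.009, -1.0], [-0.026, -1.0, 0.009]]
contact_force: [10.4, -0.1, 22.2]
gripper_width: 0.0853
```

arm_command(
  commands=[
    [-0.3, 0, 0, 0, 1],
    [-0.2, 0, 0, 0, 1],
  ],
)

```text
time_s: 23.1
tool_pos: [0.4349, -0.2481, 0.0134]
orientation: [[-1.0, 0.027, 0.005], [-0.006, -0.009, -1.0], [-0.027, -1.0, 0.009]]
contact_force: [11.0, 0.1, 24.3]
gripper_width: 0.0854
```

arm_command(
  commands=[
    [0, 0, 0.5, 0, 1],
    [0, 0, 0.9, 0, 1],
    [0, 0, 0.9, 0, 0.2],
    [0, 0, 0.9, 0, 0.2],
  ],
)

```text
time_s: 23.6
tool_pos: [0.4217, -0.2443, 0.1348]
orientation: [[-1.0, -0.001, 0.001], [-0.001, 0.0, -1.0], [0.001, -1.0, -0.0]]
contact_force: [0.1, -0.3, -0.7]
gripper_width: 0.0517
```

Run:
```python
from h import *
np.set_printoptions(precision=4,suppress=True)
w=get("wrist"); t=get("top"); o=arm.get_obs(); print(o["time_s"],o["tool_pos"],o["contact_force"])
save(w,"w7.png");save(t,"t7.png")
for n,im in(("w",w),("t",t)):
  m=arm.silhouettes(im,"pad")
  if m:
    r=cv2.minAreaRect(np.argwhere(m[0]["mask"])[:,::-1].astype(np.float32)); print(n,m[0]["score"],[atz(im,p,.028)[:2].round(3).tolist() for p in cv2.boxPoints(r)])
a=cv2.imread("pics/w7.png"); b=cv2.imread("pics/t7.png")
cv2.imwrite("pics/c7.png",np.hstack([cv2.resize(a,(400,300)),cv2.resize(b,(400,300))]))
```

```text
23.7 [ 0.4244 -0.2455  0.1378] [1.3597 0.4477 0.8053]
w 0.56 [[0.591, -0.176], [0.559, -0.334], [0.45, -0.323], [0.46, -0.178]]
t 0.77 [[0.541, -0.183], [0.573, -0.186], [0.56, -0.328], [0.528, -0.325]]
```

View pics/c7.png

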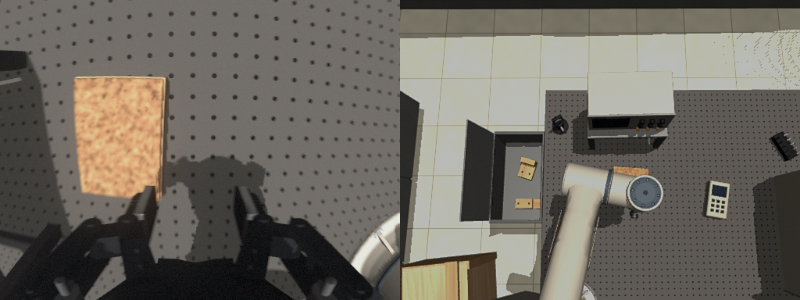

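Pad is out at x 0.45–0.56, y −0.325…−0.175; the bin holds the batten and chock. Next I'll press with both half-open fingers near its −y end and drag it to +y.

arm_command(
  commands=[
    [0.7, -0.35, 0, 0, 0.5],
    [0.7, -0.35, 0, 0, 0.5],
    [0.75, -0.4, -0.8, 0, 0.5],
    [0, 0, -0.8, 0, 0.5],
    [0, 0, -0.8, 0, 0.5],
  ],
)

```text
time_s: 24.42
tool_pos: [0.507, -0.2882, 0.0347]
orientation: [[-1.0, -0.003, 0.001], [-0.001, 0.001, -1.0], [0.003, -1.0, -0.001]]
contact_force: [0.4, 0.2, -0.3]
gripper_width: 0.0427
```

arm_command(
  commands=[
    [0, 0, -0.2, 0, 0.5],
    [0, 0, -0.1, 0, 0.5],
  ],
)

```text
time_s: 24.68
tool_pos: [0.5073, -0.2885, 0.0262]
orientation: [[-1.0, -0.002, 0.002], [-0.002, -0.0, -1.0], [0.002, -1.0, 0.0]]
contact_force: [-6.0, 3.9, 17.3]
gripper_width: 0.043
```

arm_command(
  commands=[
    [0, 0.1, -0.08, 0, 0.5],
    [0, 0.1, -0.04, 0, 0.5],
  ],
)

```text
time_s: 24.92
tool_pos: [0.5103, -0.2845, 0.0261]
orientation: [[-1.0, 0.005, 0.004], [-0.004, -0.008, -1.0], [-0.005, -1.0, 0.008]]
contact_force: [-3.5, -9.1, 21.3]
gripper_width: 0.043
```

arm_command(
  commands=[
    [0, 0.15, 0, 0, 0.5],
    [0, 0.2, 0, 0, 0.5],
  ],
)

```text
time_s: 25.18
tool_pos: [0.5115, -0.2702, 0.0263]
orientation: [[-1.0, 0.008, 0.004], [-0.004, -0.008, -1.0], [-0.008, -1.0, 0.008]]
contact_force: [-1.7, -6.9, 15.3]
gripper_width: 0.0425
```

arm_command(
  commands=[
    [0, 0.2, -0.05, 0, 0.5],
    [0, 0.3, 0, 0, 0.5],
    [0, 0.3, 0, 0, 0.5],
  ],
)

```text
time_s: 25.55
tool_pos: [0.5134, -0.2392, 0.0262]
orientation: [[-1.0, 0.012, 0.005], [-0.005, -0.01, -1.0], [-0.012, -1.0, 0.01]]
contact_force: [-2.0, -11.1, 24.1]
gripper_width: 0.0423
```

arm_command(
  commands=[
    [0, 0.35, 0, 0, 0.5],
    [0, 0.35, 0, 0, 0.5],
    [0, 0.35, 0, 0, 0.5],
    [0, 0.35, 0, 0, 0.5],
  ],
)

```text
time_s: 26.05
tool_pos: [0.514, -0.1826, 0.0263]
orientation: [[-1.0, 0.013, 0.006], [-0.006, -0.009, -1.0], [-0.013, -1.0, 0.009]]
contact_force: [-1.1, -10.8, 26.4]
gripper_width: 0.0424
```

Run:
```python
from h import *
w=get("wrist"); m=arm.silhouettes(w,"pad")
if m:
    r=cv2.minAreaRect(np.argwhere(m[0]["mask"])[:,::-1].astype(np.float32)); print(m[0]["score"],[atz(w,p,.028)[:2].round(3).tolist() for p in cv2.boxPoints(r)])
```

arm_command(
  commands=[
    [0, 0.4, 0.02, 0, 0.5],
    [0, 0.4, 0, 0, 0.5],
    [0, 0.4, 0, 0, 0.5],
    [0, 0.4, 0, 0, 0.5],
    [0, 0.4, 0, 0, 0.5],
  ],
)

```text
time_s: 26.78
tool_pos: [0.5139, -0.1011, 0.0263]
orientation: [[-1.0, 0.013, 0.005], [-0.006, -0.006, -1.0], [-0.013, -1.0, 0.006]]
contact_force: [0.1, -10.8, 24.3]
gripper_width: 0.0429
```

Run:
```python
from h import *
t=get("scene");save(t,"s8.png"); w=get("wrist");save(w,"w8.png")
m=arm.silhouettes(t,"pad")
if m:
    r=cv2.minAreaRect(np.argwhere(m[0]["mask"])[:,::-1].astype(np.float32)); print(m[0]["score"],[atz(t,p,.028)[:2].round(3).tolist() for p in cv2.boxPoints(r)])
cv2.imwrite("pics/c8.png",np.hstack([cv2.resize(cv2.imread("pics/"+f),(400,300)) for f in("w8.png","s8.png")]))
```

```text
0.9 [[0.609, -0.015], [0.625, -0.144], [0.56, -0.151], [0.547, -0.023]]
```

View pics/c8.png

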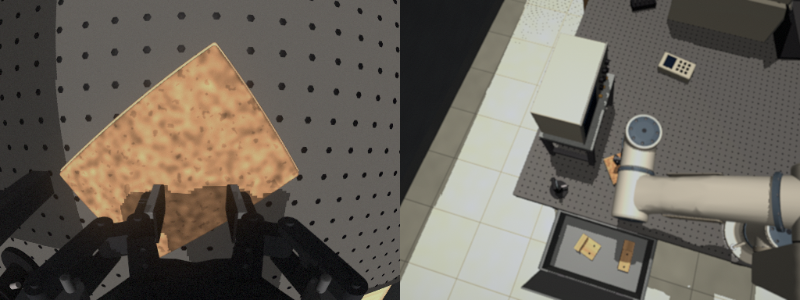

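The wrist view shows the pad has yawed about 45° and lagged: its corners are at crop (62,173), (215,43), (298,172) and (165,255).

Run:
```python
from h import *
np.set_printoptions(precision=4,suppress=True)
w=get("wrist"); o=arm.get_obs(); print(o["time_s"],o["tool_pos"],o["contact_force"])
for p in((62,173),(215,43),(298,172),(165,255)): print(atz(w,(p[0]*1.28,p[1]*1.28),.028))
```

```text
26.975 [ 0.514  -0.0996  0.0263] [-0.7662 -2.0679 27.2684]
[ 0.614  -0.1131  0.028 ]
[ 0.5021 -0.1988  0.028 ]
[ 0.4412 -0.1165  0.028 ]
[ 0.538  -0.0411  0.028 ]
```

arm_command(
  commands=[
    [0, 0, 0.6, 0, 1],
    [0.25, -0.43, 0, 0, 1],
    [0, 0, 0, 0, 1],
    [0, 0, -0.5, 0, 1],
    [0, 0, -0.2, 0, 1],
  ],
)

```text
time_s: 27.6
tool_pos: [0.5168, -0.1158, 0.0147]
orientation: [[-1.0, -0.003, 0.001], [-0.001, -0.0, -1.0], [0.003, -1.0, 0.0]]
contact_force: [-23.5, 8.8, 54.3]
gripper_width: 0.0854
```

arm_command(
  commands=[
    [0, 0, -0.05, 0, 1],
  ],
)

```text
time_s: 27.72
tool_pos: [0.5176, -0.116, 0.0148]
orientation: [[-1.0, -0.001, 0.002], [-0.002, -0.001, -1.0], [0.001, -1.0, 0.001]]
contact_force: [-9.8, 2.5, 21.2]
gripper_width: 0.0854
```

arm_command(
  commands=[
    [0, 0, -0.04, -0.1, 1],
    [0, 0, 0, -0.1, 1],
  ],
)

```text
time_s: 27.98
tool_pos: [0.5193, -0.1176, 0.0149]
orientation: [[-0.98, 0.002, -0.198], [0.198, -0.004, -0.98], [-0.003, -1.0, 0.004]]
contact_force: [-2.0, -6.2, 17.7]
gripper_width: 0.0853
```

arm_command(
  commands=[
    [0, 0, -0.02, -0.11, 1],
    [0, 0, 0, -0.11, 1],
    [0, 0, 0, -0.12, 1],
    [0, 0, 0, -0.12, 1],
  ],
)

```text
time_s: 28.48
tool_pos: [0.5186, -0.1182, 0.0148]
orientation: [[-0.79, 0.001, -0.613], [0.613, -0.005, -0.79], [-0.004, -1.0, 0.003]]
contact_force: [-6.9, -7.3, 24.8]
gripper_width: 0.0852
```

arm_command(
  commands=[
    [0, 0.15, 0, 0, 1],
    [0, 0.2, 0, 0, 1],
    [0, 0.3, 0, 0, 1],
  ],
)

```text
time_s: 28.85
tool_pos: [0.5214, -0.0919, 0.0151]
orientation: [[-0.792, 0.007, -0.61], [0.61, -0.004, -0.792], [-0.008, -1.0, -0.001]]
contact_force: [1.4, -10.0, 17.9]
gripper_width: 0.0851
```

arm_command(
  commands=[
    [0, 0.3, -0.03, 0, 1],
    [0, 0.35, 0, 0, 1],
    [0, 0.35, 0, 0, 1],
    [0, 0.35, 0, 0, 1],
  ],
)

```text
time_s: 29.35
tool_pos: [0.523, -0.0374, 0.0151]
orientation: [[-0.793, 0.01, -0.609], [0.609, -0.004, -0.793], [-0.011, -1.0, -0.003]]
contact_force: [-0.7, -8.9, 23.6]
gripper_width: 0.0855
```

arm_command(
  commands=[
    [0, 0.35, 0, 0, 1],
    [0, 0.35, 0, 0, 1],
    [0, 0.35, 0, 0, 1],
  ],
)

```text
time_s: 29.72
tool_pos: [0.5228, 0.0049, 0.0151]
orientation: [[-0.793, 0.01, -0.609], [0.609, -0.004, -0.793], [-0.01, -1.0, -0.003]]
contact_force: [1.1, -10.6, 25.7]
gripper_width: 0.0853
```

Run:
```python
from h import *
w=get("wrist");save(w,"w9.png"); m=arm.silhouettes(w,"pad"); print(arm.get_obs()["time_s"])
if m:
    M=m[0]["mask"].astype(np.uint8); c=max(cv2.findContours(M,0,2)[0],key=cv2.contourArea)
    a=cv2.approxPolyDP(cv2.convexHull(c),6,True)[:,0]; print(m[0]["score"],[(p.tolist(),atz(w,p,.028)[:2].round(3).tolist()) for p in a])
cv2.imwrite("pics/c9.png",cv2.resize(cv2.imread("pics/w9.png"),(400,300)))
```

```text
29.825
0.63 [([333, 51], [0.432, -0.053]), ([366, 150], [0.444, -0.007]), ([386, 251], [0.462, 0.047]), ([290, 288], [0.515, 0.032]), ([161, 319], [0.591, 0.008]), ([112, 264], [0.586, -0.037]), ([64, 165], [0.566, -0.094]), ([221, 86], [0.48, -0.069])]
```

View pics/c9.png

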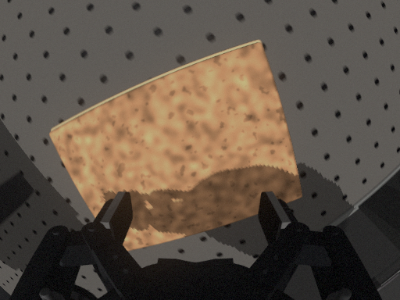

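arm_command(
  commands=[
    [0, 0.33, 0, 0.06, 1],
    [0, 0.33, 0, 0.06, 1],
    [0, 0.33, 0, 0.06, 1],
    [0, 0.33, 0, 0.06, 1],
    [0, 0.3, 0, 0.06, 1],
  ],
)

```text
time_s: 30.45
tool_pos: [0.5225, 0.07, 0.015]
orientation: [[-0.938, 0.009, -0.346], [0.346, -0.003, -0.938], [-0.01, -1.0, -0.0]]
contact_force: [2.5, -10.7, 26.1]
gripper_width: 0.0853
```

arm_command(
  commands=[
    [0, 0, 0.5, 0, 1],
    [0, -0.9, 0.9, 0, 1],
    [0, -0.9, 0.9, 0, 0.3],
    [0, -0.9, 0, 0, 0.3],
  ],
)

```text
time_s: 30.95
tool_pos: [0.5199, -0.0377, 0.1052]
orientation: [[-0.937, 0.006, -0.35], [0.35, 0.0, -0.937], [-0.005, -1.0, -0.002]]
contact_force: [0.5, -0.4, 0.1]
gripper_width: 0.0521
```

Run:
```python
from h import *
o=arm.get_obs();print(o["time_s"],o["tool_pos"])
for n in("wrist","top"):
  w=get(n);save(w,n+"10.png"); m=arm.silhouettes(w,"pad")
  if m:
    M=m[0]["mask"].astype(np.uint8); c=max(cv2.findContours(M,0,2)[0],key=cv2.contourArea)
    a=cv2.approxPolyDP(cv2.convexHull(c),6,True)[:,0]; print(n,m[0]["score"],[(p.tolist(),atz(w,p,.028)[:2].round(3).tolist()) for p in a])
```

```text
30.95 [ 0.51986912 -0.03768434  0.10515824]
wrist 0.69 [([206, 187], [0.548, -0.059]), ([370, 189], [0.424, -0.012]), ([378, 207], [0.421, 0.007]), ([361, 284], [0.451, 0.08]), ([302, 302], [0.51, 0.077]), ([211, 301], [0.59, 0.045])]
top 0.74 [([194, 233], [0.505, 0.078]), ([210, 230], [0.515, 0.026]), ([226, 241], [0.479, -0.027]), ([218, 259], [0.42, -0.002]), ([189, 248], [0.456, 0.093])]
```

arm_command(
  commands=[
    [-0.55, -0.5, 0, 0, 1],
    [-0.55, -0.5, 0, 0, 1],
    [0, 0, -0.9, 0, 1],
    [0, 0, -0.9, 0, 1],
    [0, 0, -0.78, 0, 1],
  ],
)

```text
time_s: 31.78
tool_pos: [0.4735, -0.0761, -0.0026]
orientation: [[-0.937, -0.001, -0.35], [0.35, -0.0, -0.937], [0.001, -1.0, 0.0]]
contact_force: [-0.7, -0.5, -0.8]
gripper_width: 0.0854
```

arm_command(
  commands=[
    [0, 0.3, 0, 0, 1],
    [0, 0.4, 0, 0, 1],
    [0, 0.4, 0, 0, 1],
    [0, 0.4, 0, 0, 1],
  ],
)

```text
time_s: 32.28
tool_pos: [0.4747, -0.0154, -0.0001]
orientation: [[-0.937, 0.002, -0.35], [0.35, 0.0, -0.937], [-0.002, -1.0, -0.001]]
contact_force: [-0.7, -1.6, 0.9]
gripper_width: 0.0853
```

Contact is light and steady (about 1.6 N), so I'll keep pushing.

arm_command(
  commands=[
    [0, 0.4, 0, 0, 1],
    [0, 0.4, 0, 0, 1],
    [0, 0.4, 0, 0, 1],
    [0, 0.4, 0, 0, 1],
    [0, 0.4, 0, 0, 1],
  ],
)

```text
time_s: 32.9
tool_pos: [0.4739, 0.0642, -0.0012]
orientation: [[-0.936, -0.0, -0.351], [0.351, -0.0, -0.936], [0.0, -1.0, 0.0]]
contact_force: [1.0, -2.1, 1.2]
gripper_width: 0.0849
```

Run:
```python
from h import *
o=arm.get_obs();print(o["time_s"],o["tool_pos"])
for n in("wrist","scene"):
  w=get(n);save(w,n+"11.png")
cv2.imwrite("pics/c11.png",np.hstack([cv2.resize(cv2.imread("pics/"+f),(400,300)) for f in("wrist11.png","scene11.png")]))
```

```text
32.9 [ 0.47387628  0.06417053 -0.00115473]
```

View pics/c11.png

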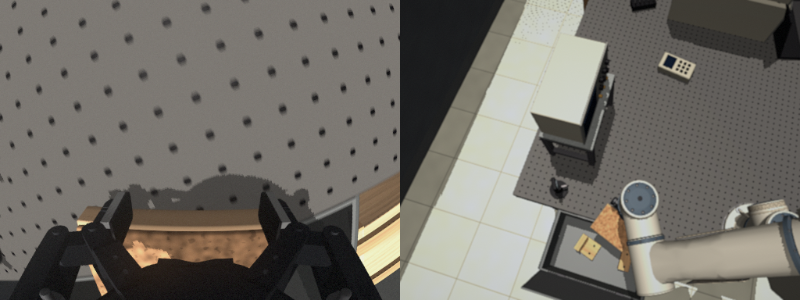

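arm_command(
  commands=[
    [0, 0.4, 0, 0, 1],
    [0, 0.4, 0, 0, 1],
    [0, 0.4, 0, 0, 1],
    [0, 0.4, 0, 0, 1],
    [0, 0, 0, 0, 1],
  ],
)

```text
time_s: 33.62
tool_pos: [0.4741, 0.1285, -0.0011]
orientation: [[-0.937, 0.0, -0.35], [0.35, 0.0, -0.937], [-0.0, -1.0, -0.0]]
contact_force: [0.2, -1.2, 0.3]
gripper_width: 0.0855
```

arm_command(
  commands=[
    [0, -0.3, 0.9, 0, 1],
    [0, -0.9, 0.9, 0, 1],
    [0, -0.9, 0.9, 0, 0],
    [-0.3, -0.9, 0.9, 0, 0],
    [-0.3, -0.9, 0.9, 0, 0],
  ],
)

```text
time_s: 34.25
tool_pos: [0.4492, -0.0302, 0.18]
orientation: [[-0.936, -0.0, -0.352], [0.352, 0.0, -0.936], [0.0, -1.0, 0.0]]
contact_force: [0.7, 0.0, 0.9]
gripper_width: 0.0324
```

Run:
```python
from h import *
o=arm.get_obs();print(o["time_s"],o["tool_pos"],o["contact_force"])
np.set_printoptions(precision=4,suppress=True)
V={n:get(n) for n in("scene","top")}
for n in V: save(V[n],n+"12.png")
L={}
for q in("lid_edge","lid_hinge"):
  for n in V:
    l=arm.landmark_of(V[n],q)
    if l: L[q,n]=l[0]["xy"]; print(q,n,l[0]["score"],l[0]["xy"],atz(V[n],l[0]["xy"],.2))
a=cv2.imread("pics/scene12.png")[200:384,100:380]; b=cv2.imread("pics/top12.png")[130:314,60:340]
cv2.imwrite("pics/c12.png",np.vstack([cv2.resize(a,(456,300),interpolation=2),cv2.resize(b,(456,300),interpolation=2)]))
```

```text
34.25 [ 0.44916714 -0.03015681  0.18001303] [0.73116518 0.00808741 0.85606252]
lid_edge scene 0.45 [244.2, 362.2] [0.5338 0.3119 0.2   ]
lid_edge top 0.61 [81.5, 216.5] [0.5358 0.3798 0.2   ]
lid_hinge scene 0.82 [242.2, 360.8] [0.5392 0.3104 0.2   ]
lid_hinge top 0.96 [120.5, 224.7] [0.5116 0.2654 0.2   ]
```

View pics/c12.png

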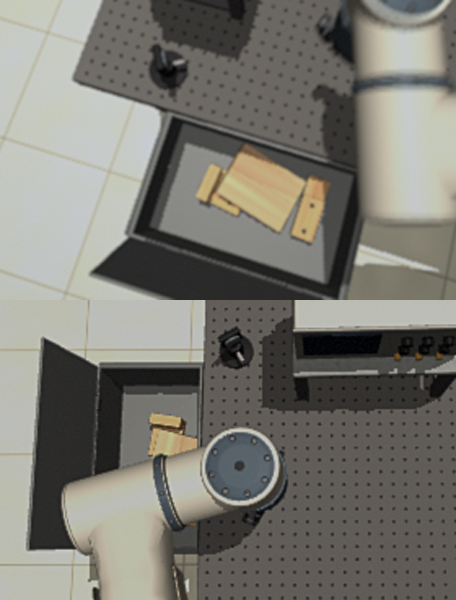

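All three pieces are in the bin: the pad lies across the chock, well below the rim, next to the batten. The lid's edge is near y = 0.38, so it leans outward at about 1.77 rad. I'll go over it to its outer side.

arm_command(
  commands=[
    [0.05, 0.9, 0.8, 0, 0],
    [0.05, 0.9, 0.8, 0, 0],
    [0.05, 0.9, 0.8, 0, 0],
    [0.05, 0.9, 0.6, 0, 0],
    [0.05, 0.9, 0.3, 0, 0],
  ],
)

```text
time_s: 35.17
tool_pos: [0.4599, 0.1532, 0.3111]
orientation: [[-0.937, -0.0, -0.35], [0.35, -0.0, -0.937], [0.0, -1.0, 0.0]]
contact_force: [1.0, -0.2, 0.1]
gripper_width: -0.0003
```

arm_command(
  commands=[
    [0.05, 0.9, 0, 0, 0],
    [0.05, 0.9, 0, 0, 0],
    [0.05, 0.9, 0, 0, 0],
    [0.05, 0.9, 0, 0, 0],
    [0.05, 0.9, 0, 0, 0],
  ],
)

```text
time_s: 35.8
tool_pos: [0.4693, 0.3331, 0.3092]
orientation: [[-0.937, -0.002, -0.35], [0.35, -0.002, -0.937], [0.001, -1.0, 0.003]]
contact_force: [0.3, 0.2, 0.9]
gripper_width: -0.0
```

arm_command(
  commands=[
    [0.05, 0.9, 0, 0, 0],
    [0.05, 0.9, 0, 0, 0],
    [0.05, 0.9, 0, 0, 0],
    [0, 0.3, 0, 0, 0],
  ],
)

```text
time_s: 36.3
tool_pos: [0.4749, 0.4536, 0.3076]
orientation: [[-0.937, -0.003, -0.349], [0.349, -0.004, -0.937], [0.002, -1.0, 0.004]]
contact_force: [0.1, -1.3, -0.5]
gripper_width: -0.0001
```

Run:
```python
from h import *
o=arm.get_obs();print(o["time_s"],o["tool_pos"],o["contact_force"],o["joint_positions"])
np.set_printoptions(precision=4,suppress=True)
w=get("wrist");save(w,"w13.png");l=arm.landmark_of(w,"lid_edge"); t=get("top")
lt=arm.landmark_of(t,"lid_edge"); lh=arm.landmark_of(w,"lid_hinge")
print(l[:1],lt[:1],lh[:1])
if l: print(atz(w,l[0]["xy"],.21))
if l and lt: print(tri([(w,l[0]["xy"]),(t,lt[0]["xy"])]))
if lh: print("hinge",atz(w,lh[0]["xy"],0))
cv2.imwrite("pics/c13.png",cv2.resize(cv2.imread("pics/w13.png"),(512,384)))
```

```text
36.3 [0.47488644 0.45361251 0.30764196] [ 0.10575933 -1.27571385 -0.45665753] [ 5.72606886e+01  2.79504011e+01  3.68048549e+01 -4.41720113e-02
 -9.91264613e+01 -7.76892269e+01]
[{'xy': [148.3, 136.6], 'score': 0.73}] [{'xy': [80.4, 214.5], 'score': 0.94}] []
[0.5366 0.378  0.21  ]
[0.5388 0.3788 0.2087]
```

The lid edge triangulates to y = 0.379, z = 0.209. I'll come down behind it, push it to upright, then follow its arc slowly.

arm_command(
  commands=[
    [0, 0, -0.9, 0, 0],
    [0, 0, -0.9, 0, 0],
    [0, 0, -0.9, 0, 0],
    [0, -0.3, -0.28, 0, 0],
    [0, -0.4, 0, 0, 0],
  ],
)

```text
time_s: 37.17
tool_pos: [0.4757, 0.4214, 0.1913]
orientation: [[-0.936, -0.001, -0.352], [0.352, -0.001, -0.936], [0.0, -1.0, 0.001]]
contact_force: [-0.1, -0.4, 0.4]
gripper_width: 0.0
```

arm_command(
  commands=[
    [0, -0.4, 0, 0, 0],
    [0, -0.4, 0, 0, 0],
  ],
)

```text
time_s: 37.42
tool_pos: [0.4764, 0.3903, 0.1932]
orientation: [[-0.936, 0.002, -0.352], [0.352, 0.002, -0.936], [-0.001, -1.0, -0.003]]
contact_force: [1.3, 3.2, 3.1]
gripper_width: -0.0001
```

arm_command(
  commands=[
    [0, -0.4, 0, 0, 0],
    [0, -0.4, 0, 0, 0],
  ],
)

```text
time_s: 37.67
tool_pos: [0.4764, 0.3589, 0.1928]
orientation: [[-0.936, 0.002, -0.351], [0.351, 0.002, -0.936], [-0.001, -1.0, -0.003]]
contact_force: [0.5, 3.0, 1.4]
gripper_width: 0.0002
```

arm_command(
  commands=[
    [0, -0.3, -0.1, 0, 0],
    [0, -0.5, -0.03, 0, 0],
    [0, -0.49, -0.08, 0, 0],
    [0, -0.48, -0.13, 0, 0],
    [0, -0.46, -0.18, 0, 0],
  ],
)

```text
time_s: 38.3
tool_pos: [0.4754, 0.2685, 0.1701]
orientation: [[-0.936, -0.001, -0.352], [0.352, -0.0, -0.936], [0.001, -1.0, 0.001]]
contact_force: [-0.2, 3.2, -0.9]
gripper_width: -0.0003
```

arm_command(
  commands=[
    [0, -0.44, -0.23, 0, 0],
    [0, -0.42, -0.27, 0, 0],
    [0, -0.39, -0.31, 0, 0],
  ],
)

```text
time_s: 38.67
tool_pos: [0.4754, 0.2184, 0.1378]
orientation: [[-0.936, -0.001, -0.352], [0.352, -0.0, -0.936], [0.001, -1.0, 0.001]]
contact_force: [-0.0, 3.1, -0.4]
gripper_width: 0.0001
```

arm_command(
  commands=[
    [0, -0.35, -0.35, 0, 0],
    [0, -0.31, -0.39, 0, 0],
    [0, -0.27, -0.42, 0, 0],
  ],
)

```text
time_s: 39.05
tool_pos: [0.4754, 0.181, 0.0915]
orientation: [[-0.936, -0.001, -0.352], [0.352, -0.001, -0.936], [0.0, -1.0, 0.001]]
contact_force: [0.1, 3.0, 0.9]
gripper_width: 0.0
```

Run:
```python
from h import *
np.set_printoptions(precision=4,suppress=True)
t=get("top");s=get("scene")
L=[]
for im in(t,s):
  l=arm.landmark_of(im,"lid_edge")
  if l: L.append((im,l[0]["xy"])); print(l[0])
if len(L)>1: print(tri(L))
```

```text
{'xy': [166.5, 220.5], 'score': 0.75}
{'xy': [259.6, 295.1], 'score': 0.69}
[0.5414 0.1564 0.084 ]
```

arm_command(
  commands=[
    [0, -0.12, -0.35, 0, 0],
    [0, -0.1, -0.35, 0, 0],
    [0, -0.06, -0.35, 0, 0],
    [0, -0.03, -0.3, 0, 0],
  ],
)

```text
time_s: 39.75
tool_pos: [0.4755, 0.1698, 0.0368]
orientation: [[-0.936, -0.001, -0.351], [0.351, -0.001, -0.936], [0.001, -1.0, 0.001]]
contact_force: [0.2, -1.2, 1.8]
gripper_width: -0.0002
```

arm_command(
  commands=[
    [0, 0, -0.25, 0, 0],
    [0, 0, -0.25, 0, 0],
    [0, 0, -0.15, 0, 0],
  ],
)

```text
time_s: 40.12
tool_pos: [0.4757, 0.1702, 0.0114]
orientation: [[-0.936, -0.001, -0.351], [0.351, -0.0, -0.936], [0.0, -1.0, 0.001]]
contact_force: [0.6, -1.9, 2.5]
gripper_width: 0.0001
```

Contact stays at 2–3 N. I'll continue gently to the stop.

arm_command(
  commands=[
    [0, 0, -0.1, 0, 0],
    [0, 0, -0.08, 0, 0],
    [0, 0, -0.05, 0, 0],
  ],
)

```text
time_s: 40.5
tool_pos: [0.4759, 0.1703, 0.0028]
orientation: [[-0.936, -0.0, -0.351], [0.351, 0.0, -0.936], [0.0, -1.0, 0.0]]
contact_force: [-0.2, -1.9, 2.0]
gripper_width: 0.0001
```

arm_command(
  commands=[
    [0, 0, -0.05, 0, 0],
    [0, 0, 0, 0, 0],
  ],
)

```text
time_s: 40.75
tool_pos: [0.476, 0.1704, 0.002]
orientation: [[-0.936, 0.0, -0.351], [0.351, 0.0, -0.936], [-0.0, -1.0, -0.0]]
contact_force: [-4.5, -2.2, 11.2]
gripper_width: -0.0003
```

arm_command(
  commands=[
    [0, 0, -0.04, 0, 0],
    [0, 0, 0, 0, 0],
  ],
)

```text
time_s: 41.0
tool_pos: [0.476, 0.1703, 0.0018]
orientation: [[-0.937, 0.001, -0.35], [0.35, -0.0, -0.937], [-0.001, -1.0, -0.0]]
contact_force: [-9.0, -2.4, 23.5]
gripper_width: -0.0
```

arm_command(
  commands=[
    [0, 0, 0.4, 0, 0],
    [0, 0, 0.9, 0, 0],
    [0, 0, 0.9, 0, 0],
    [-0.3, -0.9, 0.9, 0, 0],
    [-0.3, -0.9, 0.9, 0, 0],
  ],
)

```text
time_s: 41.62
tool_pos: [0.4516, 0.0981, 0.1603]
orientation: [[-0.937, 0.0, -0.35], [0.35, 0.001, -0.937], [-0.0, -1.0, -0.001]]
contact_force: [-0.4, -0.6, 0.4]
gripper_width: 0.0001
```

arm_command(
  commands=[
    [-0.5, -0.9, 0, 0, 0],
    [-0.5, -0.9, 0, 0, 0],
    [-0.5, -0.9, 0, 0, 0],
    [-0.5, -0.9, 0, 0, 0],
    [0, 0, 0, 0, 0],
  ],
)

```text
time_s: 42.25
tool_pos: [0.3709, -0.0468, 0.1594]
orientation: [[-0.935, 0.001, -0.354], [0.354, 0.001, -0.935], [-0.001, -1.0, -0.001]]
contact_force: [-0.1, 2.2, 0.5]
gripper_width: -0.0002
```

Run:
```python
from h import *
np.set_printoptions(precision=4,suppress=True)
o=arm.get_obs();print(o["time_s"],o["tool_pos"],o["contact_force"])
V={n:get(n) for n in("top","scene")}
for n in V: save(V[n],n+"14.png")
for q in("lid_edge","lid_hinge","mount","meter","batten","chock","pad"):
  L=[]
  for n in V:
    l=arm.landmark_of(V[n],q)
    if l: L.append((V[n],l[0]["xy"])); print(q,n,round(l[0]["score"],2),l[0]["xy"],atz(V[n],l[0]["xy"],.0))
  if len(L)>1: print("  tri",tri(L))
m=arm.silhouettes(V["top"],"lid")
if m:
  r=cv2.minAreaRect(np.argwhere(m[0]["mask"])[:,::-1].astype(np.float32)); print(m[0]["score"],[atz(V["top"],p,0)[:2].round(3).tolist() for p in cv2.boxPoints(r)])
```

```text
42.25 [ 0.3709 -0.0468  0.1594] [-0.0608  2.1818  0.5357]
lid_edge top 0.94 [180.0, 222.2] [0.5444 0.1299 0.    ]
lid_edge scene 0.8 [262.8, 288.1] [0.5415 0.1307 0.    ]
  tri [0.5428 0.1301 0.0025]
lid_hinge top 0.74 [117.7, 224.9] [0.5358 0.3388 0.    ]
lid_hinge scene 0.75 [241.7, 362.2] [0.5412 0.3395 0.    ]
  tri [ 0.5395  0.3425 -0.0149]
mount top 0.76 [201.6, 163.1] [0.7493 0.0616 0.    ]
mount scene 0.8 [206.3, 244.7] [0.7438 0.0566 0.    ]
  tri [0.7409 0.0589 0.0246]
meter top 0.89 [399.3, 255.3] [ 0.4322 -0.6     0.    ]
meter scene 0.82 [353.5, 88.7] [ 0.428  -0.6112  0.    ]
  tri [ 0.4307 -0.5902  0.0301]
chock scene 0.17 [207.5, 241.9] [0.7431 0.0474 0.    ]
0.65 [[0.354, 0.347], [0.737, 0.355], [0.728, 0.125], [0.346, 0.127]]
```

```bash
python3 -c "
from plant import arm
print(arm.sign_off())"
```

```text
the job is handed in; nothing more can be done
None
```

The batten, the L-shaped chock and the plywood pad are in the bin, the lid is shut, and the job was handed in at about 43 s on the robot's clock. I gripped and dropped in the batten and chock. I dragged the pad out from under the riser, then dragged and pushed it over the table edge. I lowered the lid by following its arc at about 3 N.

**Last checks**
- **Lid:** its free edge triangulated to z = 2.5 mm. The fingertip met a firm stop at z ≈ 2 mm, where the force rose from 2 to 23 N, which fits a shut lid.
- **Bits in the bin:** before closing, the pictures showed all three in the bin, well below the rim. After closing, no batten or pad was found on the table. One chock report with a score of 0.17 fell on the optics mount, so I took it as false.
- **Mount and meter:** both stand where they started, within the roughly 1–2 cm spread between camera estimates. I never moved the arm near the meter.

**What went wrong on the way**
- **First drag:** the first drag on the pad slipped off its front edge and had to be redone.
- **Pad turned:** it later turned about 45° and was re-pressed and turned back most of the way.
- **Force peaks:** the fingertips briefly read 44 N and 54 N on the cork, above the 15–25 N advised but below the 120 N wrist limit.

The final view was checked by numbers only, because the picture limit was used up.

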